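# Hang the cartridge tray on the louvered panel

## Robot

A 6-joint arm with a two-finger parallel gripper is mounted at the origin on the work surface. World frame = base frame: x ahead of the robot, y to its left, z up, the work surface at z = 0. Lengths are in mm, angles in rad, forces in N, time in s.
With the tool pointing down it reaches from about 275 to 825 mm from the base axis. Payload 4.9 kg.
Tool frame: the origin (TCP) lies at the very end of the fingers, on their centre line; the grasp point (between the pads) lies 19 mm behind it; z points along the fingers, y is the line along which they close (so a half turn about z gives the same grasp; the last joint's range is limited). The gripper opens to 85 mm and grips with 20 to 120 N. Pads are 22 mm wide; open, the fingers measure 114 mm over their backs; the gripper's body (76 mm by 85 mm) begins 54 mm behind the grasp point. The pads swing forward as they close: fully open they stand 13 mm farther back than shut.
Start: joints at [1.005, 0.326, -0.193, 1.052, 0, 1.437], TCP at [230.175, 499.538, 231.281] pointing down, gripper open.
Joint ranges: [-2.65, 2.65], [-0.97, 1.79], [-1.3, 1.35], [-1.93, 2.1], [-1.47, 1.37], [-3.14, 3.14]. Speed limits (rad/s): [2.57, 2.57, 3.14, 3.14, 3.14, 3.14].

## Interface

Orientations are given as [roll, pitch, yaw] about the fixed x, y, z axes, in that order (R = Rz(yaw) Ry(pitch) Rx(roll)).
In Python, from bench import bot, solve_ik, imaging gives the robot as it stands. Calls block until the motion is done:
- bot.move_ptp(position, orientation): joint-space move of the TCP to a pose.
- bot.movel(position, rot=None, max_speed=150, threshold=None): straight line of the TCP; rot=None keeps the orientation; max_speed is the mean speed in mm/s. With threshold (N) it stops when the force on the tool has changed by that much, and returns True; else False.
- bot.move_j(angles): joint-space move.
- bot.grip(opening, effort=None): opening from 0.0 (shut) to 1.0 (fully open); effort is the grip in N (None keeps the last); returns when the fingers have stopped.
- bot.dwell(seconds).
- solve_ik(position, orientation): joint angles nearest the present ones, or None.
- bot.get_state(): the state.
- imaging.capture(name): name is "scene" or "top" or "wrist"; returns the picture (400x640x3 uint8, blue, green, red); there is no depth.
- imaging.camera_model(name): a dict with "K" (3x3 intrinsics, pixels), "k1" (the pictures are not rectified: a ray, as slopes to the right and down, at radius r is drawn at 1 + k1 r^2 times it, then the intrinsics apply), "position" and "rotation" of the camera in the world. Camera axes: x right, y up, looking along -z (the intrinsics and any distortion apply to the point x, -y, -z); pixel columns grow to the right and rows downward; lengths in mm; the calibration is good to about 2 mm. A picture is of the moment at which its call begins: read the wrist's pose just before it. camera_model takes no time and is no camera call; for the wrist camera it gives the pose at the moment of the call.
A pose or a line that the arm cannot do raises bot.IKError and nothing moves.
- bot.sign_off(): hands the job in; it is judged then, once.
The state is a dict: "t": time; "qpos": joint angles; "joint_velocities": joint speeds; "effort": joint torques, N m; "tcp_pos": TCP position; "orientation": TCP orientation; "contact_force": force on the tool from outside, world axes, zero at the start; "wrist_torque": the same for the moment, N m; "opening": opening from 0.0 (shut) to 1.0 (fully open); "gripper_force": force on a finger pad.
Only numpy, scipy, OpenCV 4.12 (cv2) and the standard library are available. Lean on these libraries where they do the work, as an engineer would, in place of code of your own. Each camera call takes 0.05 s, during which the arm holds its last target. There are 200 camera calls.

## Task

Lift the loaded cartridge tray out of its wooden holder by its hooked lip, set it down upright on the bare desk and let go, then take it by its sides, lift it over the top louver of the steel panel and lower it so that its lip catches, wherever there is room beside the bin already hanging there. The whole width of the lip must sit on the louver and the tray must hang by itself. Keep the tray upright all the way, and do not shift the hanging bin, the mug, the figurine or the stylus.

Things in the scene. Friction and masses are not known exactly. Their poses are not given: they have to be found in the camera images.
- tray: Grey open tray 120 (its x) x 60 (y) x 70 mm high, walls 4 mm, 0.14-0.26 kg. Origin: centre of underside, z up. The +x end has a hooked lip. Three fixed dark cartridges fill x -56 to 0 mm up to height 66 mm; x 0 to 56 mm is empty down to the 4 mm floor. Centre of mass near x -13 mm, height 33 mm. Sides are flat: a 60 mm grip. Starts in the holder, 4 mm play each side.
- tray_lip (a point): Underside of the lip flange, middle of the slot: tray frame (67, 0, 66) mm, axes as the tray. The 4 mm flange at rim height reaches x 78 mm; a 4 mm skirt (x 74 to 78) turns down from it to height 46 mm. Slot between the tray's end wall (outer face x 60) and the skirt: 14 mm, open below, full 60 mm width. End wall and skirt pinched together (x 56 to 78): a 22 mm grip.
- holder: Fixed pine holder. Origin at desk level below the tray's lip point at start, axes as the tray's at start (tray origin at (-67, 0, 6) mm). Floor 6 mm; side boards 12 mm thick, inner faces y +-34, 80 mm high, x -149 to +26 mm; same-height end board x -143 to -131; open at +x. No room for fingers at the tray's sides or lipless end.
- panel: Fixed grey steel panel 300 mm wide (y), 205 high. Origin: desk level, front plane of its sheet, mid width; front faces its own -x. Three louvers: upright strips 6 mm thick (x -21 to -15), 270 long, 28 tall, joined to the sheet only by a ledge at the foot: trough behind 15 mm wide, 28 deep. Strip tops at 175, 120, 65 mm. Feet x -20 to +90 at y +-140, 10 high.
- rail (a point): Middle of the top edge of the top louver strip: panel frame (-18, 0, 175) mm, axes as the panel: x from its front into the panel, y along the louver (strip y -135 to +135 mm), z up. A tray hung here leans its lower back on the strip below, nose a few degrees down.
- sidebin (a joint): where the bin already hanging on the top louver is along it (m), its centre's y in the rail frame; it slides stiffly (about 3 N)
- sidebin_top (a point): middle of the mouth of that hanging grey bin, 90 mm (x) x 56 mm (y) x 60 mm high; in the panel frame at x = -67.5 mm, height 179 mm; its lip is hooked over the louver
- mug: Red ceramic mug standing upside down, 82 mm in diameter, 95 mm high, loop handle out to 69 mm from the axis at its own +y. Origin: centre of its underside
- figurine: White acrylic figurine on a 62 mm round foot, 111 mm tall. Origin: centre of its underside
- stylus: Aluminium screwdriver-shaped stylus lying on the desk, 150 mm long along its own x. Origin: its underside at about the middle
Mind the look-alikes: they are no part of the job. Leave any turquoise or yellow look-alike of the tray alone.

How it is judged (in metres and radians):
On the way, in this order (a step that is already met when the one before it is completed fails the run):
1. the tray is held by the fingers, lifted clear of the holder (height (world z) of tray above 0.085 m and contact force between the fingers and tray above 0.5 N), for 0.1 s.
2. the tray stands upright on the bare desk, let go (height (world z) of tray below 0.004 m and angle between tray's own z axis and vertical below 0.05 rad and linear speed of tray below 0.03 m/s and contact force between the fingers and tray below 0.1 N), for 0.2 s.
3. the held tray's lip is above the top louver (contact force between the fingers and tray above 0.5 N and horizontal distance between tray_lip and rail below 0.14 m and z of tray_lip in the frame of rail between 0.02 and 0.3 m and x of tray_lip in the frame of rail between -0.03 and 0.03 m), for 0.05 s.
At the end, for the whole second after the job is handed in: The tray hangs at rest, untouched, on the top louver: lip point within 8 mm of the strip's middle across it, 6 mm of its top in height and 109 mm of its middle along it; tilted less than 0.25 rad, square to the panel within 0.12 rad (x of tray_lip in the frame of rail between -0.008 and 0.008 m and y of tray_lip in the frame of rail between -0.109 and 0.109 m and z of tray_lip in the frame of rail between -0.006 and 0.006 m and angle between tray's own z axis and vertical below 0.25 rad and angle between the y axis of tray and the y axis of panel, either way round below 0.12 rad and contact force between the fingers and tray below 0.1 N and linear speed of tray below 0.02 m/s).
It fails at once if the tray tipped more than 0.6 rad (angle between tray's own z axis and vertical above 0.6 rad).
It fails at once if the hanging bin shifted more than 10 mm (distance of sidebin_top from where it was at the start of the episode above 0.01 m).
It fails at once if the mug moved more than 15 mm (distance of mug from where it was at the start of the episode above 0.015 m).
It fails at once if the figurine moved more than 15 mm (distance of figurine from where it was at the start of the episode above 0.015 m).
It fails at once if the stylus moved more than 15 mm (distance of stylus from where it was at the start of the episode above 0.015 m).
It also fails if it takes over 64 s, if anything falls off the work surface, if the arm or the gripper's body presses on something with over 40 N, if the wrist force passes 120 N, or if a joint passes its speed limit or range.

## Working session

There is one attempt and no reset: what is moved stays moved. The work goes in short steps, each a Python script; the robot and the scene stay as the last script left them, time stands still between calls to the robot, and variables do not carry over. Pictures are saved under pics/ and viewed, at most 10 in all, crops included, and the job is handed in when it is done.

```bash
mkdir -p pics; ls; python3 - <<'E'
from bench import bot, imaging
import cv2
for n in ("scene","top"):
    im=imaging.capture(n); cv2.imwrite(f"pics/{n}0.png",im)
    m=imaging.camera_model(n); print(n,m)
print(bot.get_state())
E
```

```text
pics
scene {'K': array([[412.33226457,   0.        , 318.11492533],
       [  0.        , 412.33226457, 190.71619501],
       [  0.        ,   0.        ,   1.        ]]), 'k1': -0.05525972790009607, 'position': array([1178.2711979 ,  -84.00921832,  899.21663195]), 'rotation': array([ 0.67509626, -0.00458222,  1.35270767])}
top {'K': array([[516.16040499,   0.        , 320.9361099 ],
       [  0.        , 516.16040499, 192.5331107 ],
       [  0.        ,   0.        ,   1.        ]]), 'k1': 0.020347844729757505, 'position': array([ 338.60956917,   65.66291827, 1395.22749155]), 'rotation': array([ 0.17885786, -0.01252659, -1.58950373])}
{'t': 0.1, 'qpos': array([ 1.00481441e+00,  3.26849441e-01, -1.93504679e-01,  1.05199334e+00,
        6.78159401e-05,  1.43658046e+00]), 'joint_velocities': array([ 0.00035362,  0.00164688,  0.00317512,  0.00135333, -0.0002678 ,
       -0.00024481]), 'effort': array([ 1.83584045e-03, -4.44239151e+01,  2.63038373e+01,  7.88962439e-03,
       -2.65791186e-05,  2.25306468e-05]), 'tcp_pos': array([229.85586089, 499.08783866, 230.58330888]), 'orientation': array([-3.14006455e+00, -2.74767426e-04,  2.70982635e+00]), 'contact_force': array([-0.01002731, -0.32616351, -0.42564101]), 'wrist_torque': array([-0.03342289, -0.00807523,  0.00609592]), 'gripper_force': 0.0, 'opening': 0.9967748953809343}
```

View pics/scene0.png

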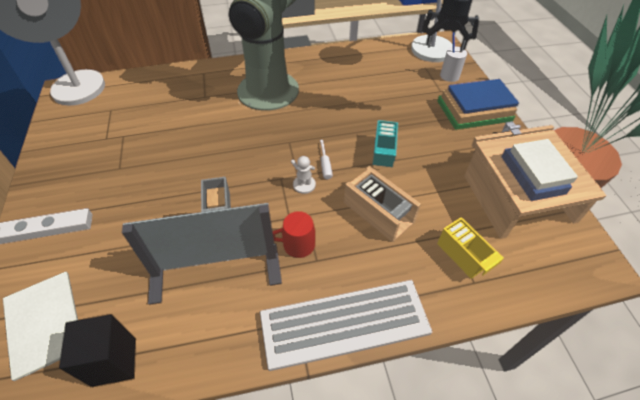

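View pics/top0.png

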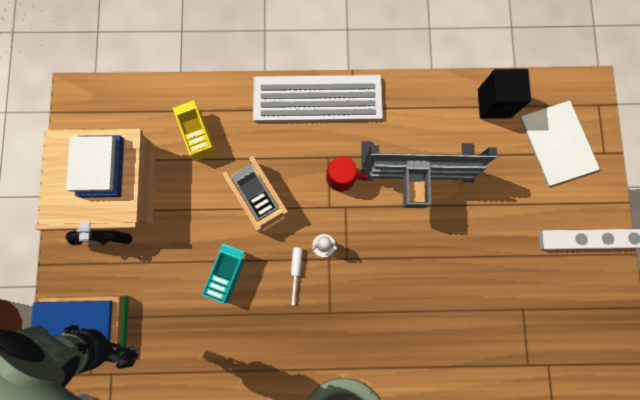

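The scene and top views show the possible targets (top pixels): the yellow tray at (193,128), the turquoise tray at (223,273), the hanging grey bin at (417,185), and the grey tray with dark cartridges in the pine holder at (258,193). The last one matches the description, with its lip end towards the upper left at about (240,170). Other items are the mug (342,173), figurine (323,245), stylus (296,275) and panel (365–495, 150–165).

```bash
cat > h.py <<'E'
import numpy as np, cv2
from scipy.spatial.transform import Rotation as R
from bench import bot, solve_ik, imaging
def rays(m,px):
    px=np.atleast_2d(np.float64(px)); k=np.array([m['k1'],0,0,0.])
    n=cv2.undistortPoints(px[:,None],m['K'],k)[:,0]
    return np.c_[n[:,0],-n[:,1],-np.ones(len(n))]@R.from_euler('xyz',m['rotation']).as_matrix().T
def onz(m,px,z):
    d=rays(m,px); p=m['position']; return p+d*((z-p[2])/d[:,2])[:,None]
def proj(m,P):
    c=(np.atleast_2d(P)-m['position'])@R.from_euler('xyz',m['rotation']).as_matrix()
    return cv2.projectPoints(c*[1,-1,-1],np.zeros(3),np.zeros(3),m['K'],np.array([m['k1'],0,0,0.]))[0][:,0]
def tri(ms,pxs):
    A=np.zeros((3,3));b=np.zeros(3)
    for m,p in zip(ms,pxs):
        d=rays(m,p)[0];d/=np.linalg.norm(d);Q=np.eye(3)-np.outer(d,d);A+=Q;b+=Q@m['position']
    return np.linalg.solve(A,b)
E
python3 - <<'E'
from h import *
m=imaging.camera_model("top")
np.set_printoptions(precision=1,suppress=True)
for n,p,z in [("holder cornersTL",(226,175),80),("TR",(255,159),80),("BR",(285,212),80),("BL",(262,228),80),("mug",(342,173),95),("fig",(324,245),50),("sty1",(297,250),5),("sty2",(294,303),5),("yel",(193,128),70),("turq",(223,273),70),("binTL",(406,163),179),("binTR",(430,163),179),("binBL",(404,204),179),("binBR",(429,204),179),("panL",(367,143),205),("panR",(496,151),205)]:
    print(n,onz(m,p,z)[0])
im=cv2.imread("pics/top0.png"); c=im[135:245,215:325]; d=im[135:220,355:505]
out=np.zeros((560,800,3),np.uint8)
c=cv2.resize(c,None,fx=3.2,fy=3.2,interpolation=cv2.INTER_CUBIC); d=cv2.resize(d,None,fx=2.9,fy=2.9,interpolation=cv2.INTER_CUBIC)
out[:352,:352]=c; out[:d.shape[0],360:360+d.shape[1]]=d
cv2.imwrite("pics/crop.png",out)
mw=imaging.camera_model("wrist"); print(mw)
s=bot.get_state();print(R.from_euler('xyz',s['orientation']).inv().apply(mw['position']-s['tcp_pos']), (R.from_euler('xyz',s['orientation']).inv()*R.from_euler('xyz',mw['rotation'])).as_matrix())
E
```

```text
holder cornersTL [626.4 290.5  80. ]
TR [668.  215.5  80. ]
BR [526.8 138.   80. ]
BL [486.5 196.9  80. ]
mug [623.6 -10.3  95. ]
fig [442.7  38.9  50. ]
sty1 [434.1 110.6   5. ]
sty2 [295.5 119.9   5. ]
yel [757.7 381.2  70. ]
turq [375.2 296.1  70. ]
binTL [ 627.5 -161.2  179. ]
binTR [ 626.6 -219.4  179. ]
binBL [ 527.1 -151.6  179. ]
binBR [ 526.1 -211.3  179. ]
panL [671.8 -65.5 205. ]
panR [ 647.2 -372.2  205. ]
{'K': array([[282.1,   0. , 327.2],
       [  0. , 282.1, 202.5],
       [  0. ,   0. ,   1. ]]), 'k1': 0.007177525695611535, 'position': array([170.7, 526.6, 372.3]), 'rotation': array([-0.3,  0. ,  1.1])}
[  65.3    0.  -141.7] [[-0.   1.   0.3]
 [ 1.   0.   0. ]
 [ 0.   0.3 -1. ]]
```

View pics/crop.png

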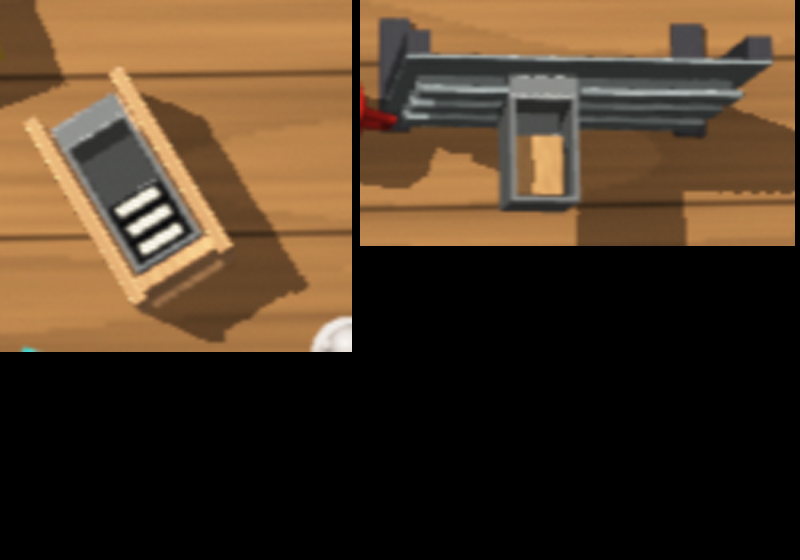

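The crop confirms the grey tray in pine. Its lip flange, a light band, is at the open upper-left end around crop (85,120), and the white-labelled cartridges are at the lower right. The bin hangs a little left of the panel's middle, so the room is on its right.

```bash
python3 - <<'E'
from h import *
np.set_printoptions(precision=3,suppress=True)
m=imaging.camera_model("top")
c=onz(m,[(223.4,173.1),(254,157),(287.5,211.6),(257.2,229.4)],80)[:,:2]; print(c)
ax=(c[0]+c[1]-c[2]-c[3])/2; a=np.arctan2(ax[1],ax[0]); u=ax/np.linalg.norm(ax)
lip=c.mean(0)+61.5*u; print(a,np.linalg.norm(ax),lip)
for yaw in (a+np.pi/2,a-np.pi/2):
    print(yaw,solve_ik([*lip,45],[np.pi,0,yaw]),solve_ik([*lip,250],[np.pi,0,yaw]))
for yaw in (-.08+np.pi/2,-.08-np.pi/2,-.08,-.08+np.pi): print(yaw,solve_ik([470,-260,40],[np.pi,0,yaw]),solve_ik([580,-300,230],[np.pi,0,yaw]))
yaw=a-np.pi/2
if solve_ik([*lip,230],[np.pi,0,a+np.pi/2]) is not None: yaw=a+np.pi/2
t=[*(lip-25*u),240]
bot.move_ptp(t,[np.pi,0,yaw]); mw=imaging.camera_model("wrist"); im=imaging.capture("wrist")
cv2.imwrite("pics/w1.png",im); np.save("w1.npy",mw,allow_pickle=True)
print(mw['position'],bot.get_state()['t'],bot.get_state()['tcp_pos'],yaw)
cv2.imwrite("pics/w1v.png",cv2.resize(im,(800,500),interpolation=cv2.INTER_CUBIC))
E
```

```text
[[631.545 297.272]
 [673.409 218.117]
 [527.683 131.6  ]
 [483.155 209.149]]
0.5358315405769115 171.0286017362352 [631.828 245.434]
2.106627867371808 [ 0.262  0.716 -0.045  0.81   0.     1.297] [0.262 0.564 0.228 1.235 0.    1.297]
-1.034964786217985 [ 0.262  0.716 -0.045  0.81   0.    -1.845] [ 0.262  0.564  0.228  1.235  0.    -1.845]
1.4907963267948965 [-0.643  0.509 -0.465  0.597  0.     1.008] [-0.59   0.522  0.107  1.156  0.     1.06 ]
-1.6507963267948966 [-0.643  0.509 -0.465  0.597  0.    -2.134] [-0.59   0.522  0.107  1.156  0.    -2.081]
-0.08 [-0.643  0.509 -0.465  0.597  0.     2.579] [-0.59   0.522  0.107  1.156  0.     2.631]
3.061592653589793 [-0.643  0.509 -0.465  0.597  0.    -0.563] [-0.59   0.522  0.107  1.156  0.    -0.51 ]
[576.205 289.902 381.862] 1.85 [609.554 233.966 240.131] 2.106627867371808
```

View pics/w1v.png

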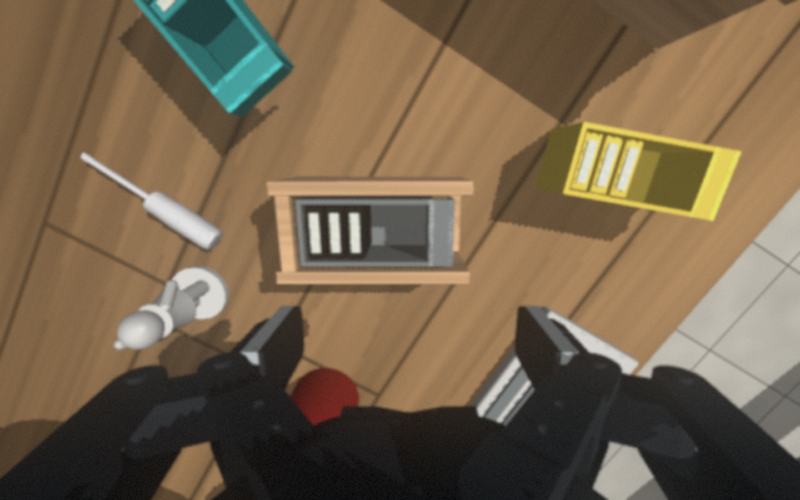

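The wrist view shows the tray in its holder. The flange end is at (453,198)–(453,266), the lipless end at about (297,199)–(300,269), and the board ends at (473,187) and (469,278).

```bash
python3 - <<'E'
from h import *
np.set_printoptions(precision=3,suppress=True)
m=np.load("w1.npy",allow_pickle=True).item()
c=onz(m,np.array([(453,198),(453,266),(300,268),(297,200)])/1.25,76)[:,:2]
b=onz(m,np.array([(473,182),(470,283),(278,283),(268,182)])/1.25,80)[:,:2]
for q,off in ((c,67-9),(b,61.5)):
    ax=(q[0]+q[1]-q[2]-q[3])/2;a=np.arctan2(ax[1],ax[0]);u=ax/np.linalg.norm(ax)
    print(q,a,np.linalg.norm(ax),np.linalg.norm(q[0]-q[1]),np.linalg.norm(q[2]-q[3]),q.mean(0)+off*u)
print(proj(m,[[631,245,76]])*1.25)
# panel via top view: 
t=imaging.camera_model("top")
E
```

```text
[[625.427 281.155]
 [658.439 229.532]
 [540.117 156.936]
 [510.729 210.897]] 0.5499600171265215 136.66184454458198 61.27590436245787 61.44505004942861 [633.126 249.944]
[[632.025 301.108]
 [679.279 224.62 ]
 [529.786 135.701]
 [484.081 213.041]] 0.5367604799620528 173.05535084637853 89.90725384649058 89.8357403208681 [634.144 250.066]
[[436.31  236.518]]
```

```bash
python3 - <<'E'
from h import *
np.set_printoptions(precision=2,suppress=True)
lip=[633,249]; a=.54; rot=[np.pi,0,a+np.pi/2]
bot.grip(.5); bot.move_ptp([*lip,130],rot)
print(bot.movel([*lip,43],rot,max_speed=70,threshold=6))
s=bot.get_state();print(s['t'],s['tcp_pos'],s['contact_force'])
if s['tcp_pos'][2]<48:
    bot.grip(0,70); s=bot.get_state();print(s['opening'],s['gripper_force'],s['contact_force'],s['wrist_torque'])
    if s['opening']>.15:
        bot.movel([*lip,160],rot,max_speed=60)
        s=bot.get_state();print(s['t'],s['tcp_pos'],s['opening'],s['contact_force'],s['wrist_torque'])
        mw=imaging.camera_model("wrist");im=imaging.capture("wrist");cv2.imwrite("pics/w2.png",im);np.save("w2.npy",mw,allow_pickle=True)
        sc=imaging.capture("scene");cv2.imwrite("pics/s2.png",sc)
        cv2.imwrite("pics/v2.png",np.hstack([cv2.resize(im,(480,300)),cv2.resize(sc[100:260,300:470],(319,300))]))
E
```

```text
False
4.2583 [633.45 249.13  43.63] [-0.59 -0.25  0.03]
0.248078371797013 69.06707167625427 [0.11 0.04 2.69] [ 0.02 -0.01  0.  ]
6.675 [632.81 248.94 159.63] 0.242171468000488 [ 0.66 -0.42 -2.74] [ 0.07 -0.13  0.05]
```

View pics/v2.png

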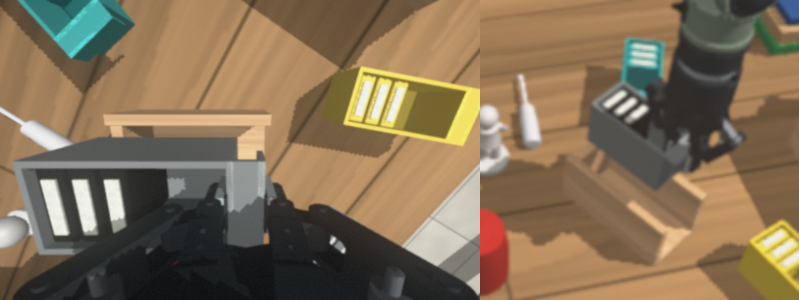

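The wrist and scene views show the tray held by its lip, clear of the holder and nearly level. Next I carry it high and set it down in front of the free stretch of louver.

```bash
python3 - <<'E'
from h import *
np.set_printoptions(precision=2,suppress=True)
bot.movel([540,190,265],[np.pi,0,.44+np.pi/2],max_speed=120)
r=[np.pi,0,-.08+np.pi/2]
bot.move_ptp([475,-280,265],r)
bot.movel([475,-280,62],r,max_speed=110)
print(bot.movel([475,-280,33],r,max_speed=20,threshold=3))
s=bot.get_state();print(s['t'],s['tcp_pos'],s['contact_force'],s['wrist_torque'],s['opening'])
bot.grip(.45); bot.dwell(.2)
bot.movel([475,-280,120],r,max_speed=120)
# look from a side-on point: camera at tool +x ; yaw for later side grasp = -.08+pi
r2=[np.pi,0,-.08+np.pi]
bot.grip(1.0); bot.move_ptp([480,-270,290],r2)
mw=imaging.camera_model("wrist");im=imaging.capture("wrist");cv2.imwrite("pics/w3.png",im);np.save("w3.npy",mw,allow_pickle=True)
cv2.imwrite("pics/top3.png",imaging.capture("top"));cv2.imwrite("pics/scene3.png",imaging.capture("scene"))
cv2.imwrite("pics/v3.png",cv2.resize(im,(800,500),interpolation=cv2.INTER_CUBIC))
print(bot.get_state()['t'],mw['position'],mw['rotation'])
E
```

```text
True
13.025 [ 474.94 -279.95   37.67] [-0.18  0.05  4.73] [ 0.04  0.08 -0.02] 0.24787859179614535
16.4333 [ 414.77 -264.67  431.31] [-0.26 -0.    1.49]
```

View pics/v3.png

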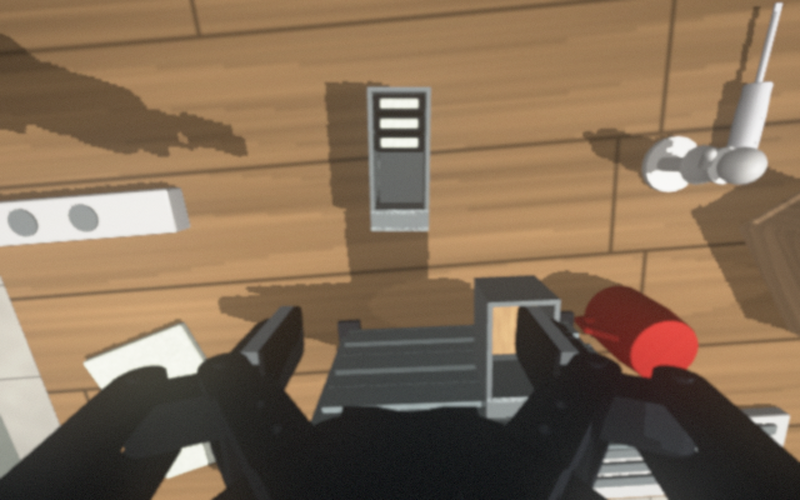

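The tray stands upright on the desk. Its lipless end is at (368,88)–(430,88) and its flange end at (371,230)–(429,230). Next is a view of the free louver from the other wrist side.

```bash
python3 - <<'E'
from h import *
np.set_printoptions(precision=3,suppress=True)
m=np.load("w3.npy",allow_pickle=True).item()
q=onz(m,np.array([(371,230.5),(429,230.5),(430.5,88),(367.5,88)])/1.25,70)[:,:2]
ax=(q[0]+q[1]-q[2]-q[3])/2;a=np.arctan2(ax[1],ax[0]);u=ax/np.linalg.norm(ax)
print(q,a,np.linalg.norm(ax),np.linalg.norm(q[0]-q[1]),np.linalg.norm(q[2]-q[3]),"lip",q.mean(0)+58*u)
bot.move_ptp([480,-270,290],[np.pi,0,-.08])
mw=imaging.camera_model("wrist");im=imaging.capture("wrist");cv2.imwrite("pics/w4.png",im);np.save("w4.npy",mw,allow_pickle=True)
cv2.imwrite("pics/v4.png",cv2.resize(im[:320],(800,400),interpolation=cv2.INTER_CUBIC))
print(bot.get_state()['t'],mw['position'])
pan=np.array([659.5,-219,0]);Rp=R.from_euler('z',-.08)
for y in (-135,0,135): print(proj(mw,pan+Rp.apply([-18,y,175]))*1.25,proj(m,pan+Rp.apply([-18,y,175]))*1.25)
E
```

```text
[[ 483.446 -309.913]
 [ 488.377 -249.649]
 [ 352.313 -239.137]
 [ 347.491 -298.238]] -0.08138514803866347 136.46123940986698 60.46511464248769 59.297129816351216 lip [ 475.715 -278.949]
19.1333 [ 545.154 -275.197  431.74 ]
[[519.088   8.462]] [[328.299 425.426]]
[[305.951   8.67 ]] [[484.724 425.176]]
[[91.238  7.613]] [[641.81  425.409]]
```

View pics/v4.png

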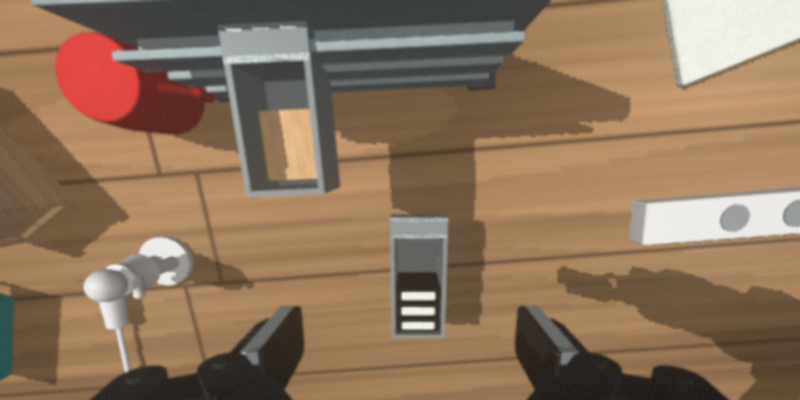

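The view shows the top louver as a light band from (113,56) to (523,36), with the bin on it at columns 220–310. The right part, columns 312–523, is free. The tray's flange end is at (390,217)–(447,217).

```bash
python3 - <<'E'
from h import *
np.set_printoptions(precision=2,suppress=True,linewidth=160)
m=np.load("w4.npy",allow_pickle=True).item()
g=cv2.cvtColor(cv2.imread("pics/w4.png"),cv2.COLOR_BGR2GRAY)
for x in (110,150,260,300,350,400,410): print(x,g[20:56,x])
print(g[30,400:430])
q=onz(m,np.array([(390,217),(447,217),(444.5,338),(392,338)])/1.25,70)[:,:2]
ax=(q[0]+q[1]-q[2]-q[3])/2;u=ax/np.linalg.norm(ax)
print("tray",np.arctan2(u[1],u[0]),np.linalg.norm(ax),"lip",q.mean(0)+58*u)
f=lambda *p:onz(m,np.array(p)/1.25,175)
e=f((113,56),(523,36)); d=e[1]-e[0]
print(e,np.linalg.norm(d),np.arctan2(d[1],d[0])+np.pi/2)
b=onz(m,np.array([(220,30),(308,28),(246,194),(326,190)])/1.25,179);print("bin",b)
E
```

```text
110 [ 65  66  65  65  64  64  65  66  65  68  72  82  88  92  91  90  87  96 109 124 152 177 186 187 183 181 170 137  92  72  66  67  67  67  71  66]
150 [ 64  62  65  65  68  64  64  65  71  84  97 101 103 100 100 101 105 115 146 176 186 186 186 183 174 143 106  75  68  67  64  64  68  65  71  84]
260 [ 60  64  65  73  90  97 102 102 102 104 102 104 118 144 170 177 180 180 175 163 138 101  77  65  68  65  68  68  70  75  81  89  99 101 101  95]
300 [ 65  78  89 102 104 103 102 102 104 103 116 146 168 180 179 179 176 164 137 100  73  68  63  65  66  67  69  73  79  90  99 105 106 104  99  87]
350 [ 94 102 105 105 102 104 105 116 137 162 176 177 176 177 168 152 119  83  66  67  65  67  65  66  65  71  80  93 103 106 106 105  95  86  70  68]
400 [104 105 106 106 105 121 147 164 171 171 170 164 154 128  96  74  67  65  67  65  67  69  71  74  85  98 106 109 107  99  87  79  78  82  82  85]
410 [ 95  93  95  98 111 138 163 170 169 170 168 163 142 110  80  66  65  66  68  65  76  93 104 103  94  89  86  86  86  87  85  88  84  84  84  85]
[170 169 171 171 170 168 169 172 170 170 168 168 167 167 167 166 165 165 160 149 139 135 134 132 136 134 133 134 135 134]
tray -0.07588705986427172 138.37592429880726 lip [ 474.98 -279.49]
[[ 624.56  -88.24  175.  ]
 [ 615.09 -354.69  175.  ]] 266.6158674162438 -0.03554959804680968
bin [[ 632.66 -162.55  179.  ]
 [ 629.46 -218.06  179.  ]
 [ 530.14 -158.1   179.  ]
 [ 528.39 -214.97  179.  ]]
```

```bash
python3 - <<'E'
from h import *
np.set_printoptions(precision=2,suppress=True,linewidth=160)
m=np.load("w4.npy",allow_pickle=True).item()
e=onz(m,[(110,43.4),(150,41.6),(260,36.9),(300,34.6),(350,32),(400,29.6)],175)
k=np.polyfit(e[:,1],e[:,0],1); print(k,np.polyval(k,e[:,1])-e[:,0],"rail x at -288",np.polyval(k,-288))
print("strip ends",onz(m,[(90.4,44.5),(418.7,28.7)],175))
lip=np.array([475.4,-279.2]);a=-.079;u=np.array([np.cos(a),np.sin(a)]);p=lip-77*u;r=[np.pi,0,a+np.pi]
bot.grip(1.0); bot.move_ptp([*p,150],r)
print(bot.movel([*p,20],r,max_speed=80,threshold=6))
s=bot.get_state();print(s['t'],s['tcp_pos'],s['contact_force'])
if s['tcp_pos'][2]<25:
    bot.grip(0,60);s=bot.get_state();print(s['opening'],s['gripper_force'],s['contact_force'])
    bot.movel([*p,100],r,max_speed=70);s=bot.get_state();print(s['t'],s['opening'],s['contact_force'],s['wrist_torque'],s['tcp_pos'])
E
```

```text
[  0.04 628.16] [-0.03 -0.06  0.22 -0.04 -0.11  0.01] rail x at -288 617.6464445417721
strip ends [[ 624.78  -88.3   175.  ]
 [ 615.14 -354.93  175.  ]]
False
23.8583 [ 398.92 -273.38   20.39] [ 0.34 -0.76 -0.23]
0.693155361558587 65.33676624298096 [-1.07  0.18  4.51]
25.5083 0.697947743269986 [-0.5   0.51 -2.63] [-0.03 -0.02  0.  ] [ 398.34 -272.86   99.53]
```

```bash
python3 - <<'E'
from h import *
np.set_printoptions(precision=2,suppress=True,linewidth=160)
lip=np.array([617.6,-288]);a=-.0365;u=np.array([np.cos(a),np.sin(a)]);p=lip-77*u;r=[np.pi,0,a+np.pi]
s=bot.get_state()['tcp_pos']
bot.movel([s[0],-284,180],r,max_speed=110)
bot.movel([*p,180],r,max_speed=100); bot.dwell(.3)
s=bot.get_state();print(s['t'],s['tcp_pos'],p,s['orientation'],s['opening'])
w=imaging.capture("wrist");t=imaging.capture("top");m=imaging.camera_model("top")
sp=s['tcp_pos'][2]-20.4
print("pred flange end px",proj(m,[[*(lip+11*u+30*np.array([u[1],-u[0]])*k),sp+70] for k in(1,-1)]))
print("strip end px",proj(m,[[615.14,-354.9,175]]))
cv2.imwrite("pics/t5.png",t)
cv2.imwrite("pics/v5.png",np.hstack([cv2.resize(t[125:225,380:505],(500,400),interpolation=cv2.INTER_CUBIC),cv2.resize(w[:, 200:480],(280,400))]))
E
```

```text
28.2667 [ 540.48 -285.26  180.13] [ 540.65 -285.19] [-3.14  0.    3.1 ] 0.692574992445623
pred flange end px [[477.25 156.83]
 [451.47 156.33]]
strip end px [[485.62 167.08]]
```

View pics/v5.png

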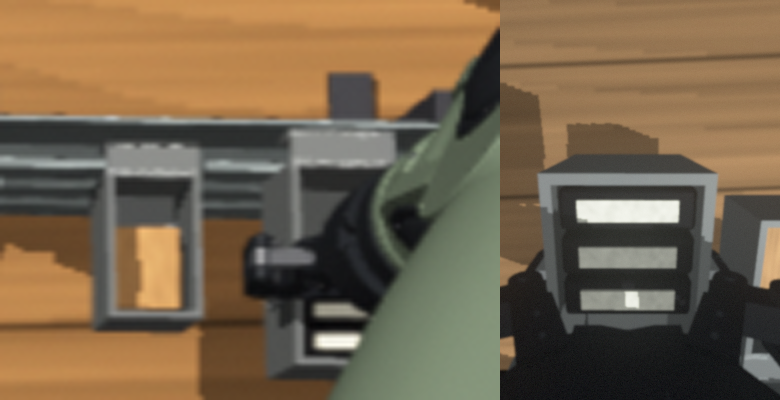

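The top crop shows the tray's flange end at (288–394,131), over the louver band at about y 163, with the bin clear at x 105–200. The wrist view shows the tray level in the grip. I'll check the offset within the top image itself, then lower.

```bash
python3 - <<'E'
from h import *
np.set_printoptions(precision=2,suppress=True,linewidth=160)
m=imaging.camera_model("top")
g=cv2.cvtColor(cv2.imread("pics/t5.png"),cv2.COLOR_BGR2GRAY)
for x in (436,439,442): print(x,g[150:180,x])
for x in (458,464,470): print(x,g[150:172,x])
print(proj(m,[[628.16+.0365*y,y,175] for y in(-240,-248,-256)]))
E
```

```text
436 [151 150 137 128 127 153  65  46  46  46  46  51  85  89  98 156 157 118  60  50  62  87  75  52  51  70  87  56  49  58]
439 [152 149 137 129 128 154  66  45  46  47  46  52  82  88  92 123 156 120  61  49  62  87  75  53  52  73  86  55  49  57]
442 [153 150 137 128 124 150  68  47  46  46  46  52  75  85  91 122 158 138  64  50  64  89  84  55  52  77  87  56  50  53]
458 [153 147 136 129 122 152 111 120 145 143 142 142 141 142 144 149 114  54  42  42  41  43]
464 [ 74  73  72  73  84 133 117 115 140 142 141 143 142 142 144 151 120  55  42  42  42  42]
470 [ 74  74  74  74  85 136 150 121 172 158 144 142 142 143 146 167 127  56  42  41  40  40]
[[438.27 166.13]
 [441.56 166.19]
 [444.86 166.26]]
```

```bash
python3 - <<'E'
from h import *
np.set_printoptions(precision=2,suppress=True,linewidth=160)
lip=np.array([618.1,-288]);a=-.0365;u=np.array([np.cos(a),np.sin(a)]);p=lip-77*u;r=[np.pi,0,a+np.pi]
print(bot.movel([*p,156],r,max_speed=60,threshold=5))
h=bot.movel([*p,126],r,max_speed=25,threshold=4)
s=bot.get_state();print(h,s['t'],s['tcp_pos'],s['contact_force'],s['wrist_torque'])
w=imaging.capture("wrist");t=imaging.capture("top")
cv2.imwrite("pics/v6.png",np.hstack([cv2.resize(t[125:225,380:505],(500,400),interpolation=cv2.INTER_CUBIC),cv2.resize(w[:, 200:480],(280,400))]))
E
```

```text
False
True 29.9083 [ 541.21 -285.13  128.73] [-1.19 -0.62  3.74] [-0.11 -0.37 -0.04]
```

```bash
python3 - <<'E'
from h import *
np.set_printoptions(precision=2,suppress=True,linewidth=160)
p=[541,-285.2];r=[np.pi,0,np.pi-.0365]
bot.grip(.78,20); bot.dwell(.3); bot.grip(.92); bot.dwell(.4)
s=bot.get_state();print(s['t'],s['tcp_pos'],s['contact_force'],s['opening'])
print(bot.movel([*p,230],r,max_speed=60,threshold=6))
bot.move_ptp([440,-280,300],[np.pi,0,-.0365])
mw=imaging.camera_model("wrist");w=imaging.capture("wrist");cv2.imwrite("pics/w7.png",w);np.save("w7.npy",mw,allow_pickle=True)
t=imaging.capture("top");print(bot.get_state()['t'])
cv2.imwrite("pics/v7.png",np.vstack([cv2.resize(w[:240],(800,300),interpolation=cv2.INTER_CUBIC),cv2.resize(t[125:235,320:520],(545,300),interpolation=cv2.INTER_CUBIC)]) if 0 else cv2.resize(w[:300],(800,375),interpolation=cv2.INTER_CUBIC))
e=proj(mw,[[628.16+.0365*y,y,175] for y in(-88.3,-222,-288,-354.9)])*1.25;print(e)
E
```

```text
31.2333 [ 540.13 -284.41  127.58] [-1.02  0.19  0.01] 0.921301746561003
False
35.7583
[[ 99.78 -23.61]
 [308.77 -22.46]
 [411.22 -22.39]
 [515.09 -22.65]]
```

View pics/v7.png

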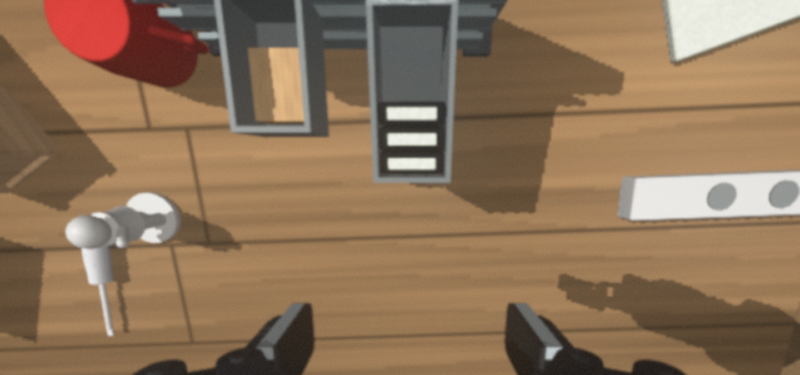

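The tray hangs beside the bin at (365–460, 0–183), square and upright, and the bin, mug and figurine look undisturbed. One last check from the top camera.

```bash
python3 - <<'E'
from h import *
m=imaging.camera_model("top")
t=imaging.capture("top");cv2.imwrite("pics/v8.png",cv2.resize(t[125:235,320:520],(800,440),interpolation=cv2.INTER_CUBIC))
u=np.array([1,-.0365]);n=np.array([-.0365,-1])
print((proj(m,[[*(np.array([617.6-4,-288])+11*u+30*k*n),179] for k in(1,-1)])-[320,125])*4)
E
```

```text
[[603.43895586 154.33565882]
 [504.34567604 152.39069281]]
```

View pics/v8.png

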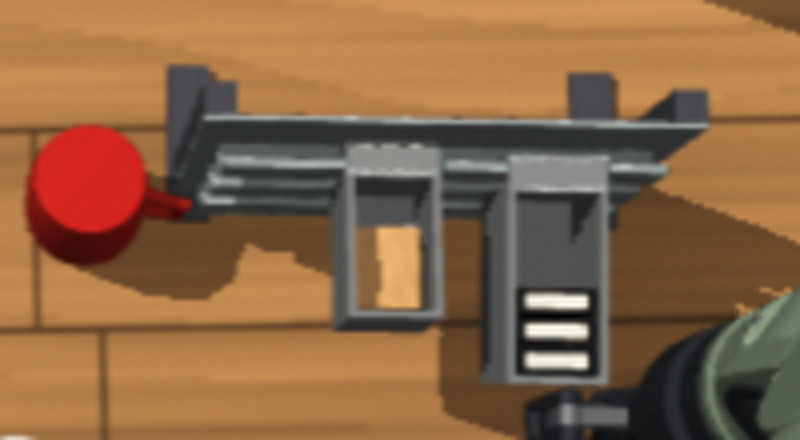

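The top view shows the flange at (510–608,154), matching the prediction for a seated lip. Its full width is on the strip, with a gap to the bin (440) and to the strip end (665).

```bash
python3 -c "
from bench import bot
print(bot.sign_off())"
```

```text
the job is handed in; nothing more can be done
None
```

The tray now hangs by its lip on the top louver, to the right of the bin and with the full lip width on the strip; the job is handed in at about 36 s of the 64 s, but sign-off gave no verdict.

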